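Shut the lacquered gourd into the drying cabinet

ROBOT

A 6-joint arm with a two-finger parallel gripper is mounted at the origin on the work surface. World frame = base frame: x ahead of the robot, y to its left, z up, the work surface at z = 0. Lengths are in m, angles in rad, forces in N, time in s.
With the tool pointing down it reaches from about 0.375 to 0.9 m from the base axis. Payload 3.1 kg.
Tool frame: the origin (TCP) lies at the very end of the fingers, on their centre line; the grasp point (between the pads) lies 19 mm behind it; z points along the fingers, y is the line along which they close (so a half turn about z gives the same grasp; the last joint's range is limited). The gripper opens to 85 mm and grips with 20 to 120 N. Pads are 22 mm wide; open, the fingers measure 114 mm over their backs; the gripper's body (76 mm by 85 mm) begins 54 mm behind the grasp point. The pads swing forward as they close: fully open they stand 13 mm farther back than shut.
Start: joints at [1.169, 0.527, 1.433, -0, 1.181, -0.178], TCP at [0.138, 0.61, 0.231] pointing down, gripper open.
Joint ranges: [-3.08, 3.08], [-0.75, 2.2], [0.22, 2.44], [-1.43, 4.57], [0, 2.65], [-2.85, 2.85]. Speed limits (rad/s): [2.79, 2.79, 3.14, 3.14, 3.14, 3.14].

INTERFACE

Orientations are given as a unit quaternion [x, y, z, w].
In Python, from station import manip gives the robot as it stands.
- The arm moves only by the shell command python3 -m handwheel 'ROWS' [FORCE]. ROWS is JSON, a list of rows, each a list of 7 numbers: the shift along the world's x, y, z in mm, then the turn, a rotation vector about the world's x, y, z in degrees, then the opening, from 0 (shut) to 1 (fully open). A call has exactly 10 rows; each row shifts and turns the commanded pose from where the row before left it; what a row does not reach is not made up. A row lasts 1/8 s, in which the tool goes at most 62.5 mm and 10.7 degrees, less where a joint would pass 70% of its speed; a pose out of reach is approached as far as the arm can. A call is refused whole if a number of a shift passes 62.5 or a number of a turn 10.7, either way. A call with a gripper value outside its range is refused whole. The fingers move at their own pace and stop on an object; FORCE is the grip in N (left out, the last holds). Time passes only in rows, so rows that do not move let the fingers close, or fill a call up. It gives the time, the measured TCP pose, the force, the opening and the grip force at its end, in the units of the state.
- manip.sense(): the state, without advancing time (a new reading comes with each control period).
- manip.snapshot(name): name is "scene" or "top" or "wrist"; returns the picture (420x560x3 uint8, red, green, blue); there is no depth.
- manip.get_calibration(name): a dict with "K" (3x3 intrinsics, pixels), "rvec" (rotation vector, rad) and "tvec" (3), from world to camera coordinates, as OpenCV has them. Camera axes: x right, y down, z forward; pixel columns grow to the right and rows downward; lengths in m; the calibration is good to about 2 mm. A picture is of the moment at which its call begins: read the wrist's pose just before it. get_calibration takes no time and is no camera call; for the wrist camera it gives the pose at the moment of the call.
- manip.sign_off(): hands the job in; it is judged then, once.
The state is a dict: "t": time; "q": joint angles; "qd": joint speeds; "tau": joint torques, N m; "tcp_pos": TCP position; "tool_rot": TCP orientation; "force": force on the tool from outside, world axes, zero at the start; "ft_torque": the same for the moment, N m; "finger_gap": opening from 0.0 (shut) to 1.0 (fully open); "gripper_force": force on a finger pad.
Only numpy, scipy, OpenCV 4.12 (cv2) and the standard library are available. Lean on these libraries where they do the work, as an engineer would, in place of code of your own. Each camera call takes 0.05 s, during which the arm holds its last target. There are 200 camera calls.

TASK

The gourd has just been lacquered and must dry shut in: with the fingertips, push the drawer it stands in fully home, and push the wooden shutter above that same drawer to the back until it is fully shut over its vent. The lacquer is wet, so touch none of the three pieces in the drawers, and push gently enough that they stay standing. Leave the other two drawers, their shutters and everything else on the table as they are; nothing is to be picked up.

Things in the scene. Friction and masses are not known exactly. Their poses are not given: they have to be found in the camera images.
- cabinet: Low dark drying cabinet, fixed: 250 deep (x) x 340 wide (y) x 110 mm high. Origin: centre of underside; x points front to back, y left, z up. Front face at x = -125 mm; three drawers side by side (y = +110, 0, -110). In its top, over each drawer, a 50 x 54 mm vent (centre x = -15) with a wooden shutter sliding along x between 12 mm high guide strips 74 mm apart. A jar and a tin (60 mm tall) stand fixed at the back of its top
- gourd: The lacquered gourd: black double-bulb shape with a thin stem on top, 50 mm diameter, 74 mm tall, about 80 g, standing loose in one of the three drawers. Origin: centre of its foot; z up its axis. Its lacquer is wet
- slipbox: Low oblong lidded box, black, 45 (x) x 62 (y) x 32 mm tall, standing loose in another drawer, its long side across the drawer. Origin: centre of its underside; z up
- coaster: Flat square coaster, black, 52 x 52 x 12 mm, lying loose in the remaining drawer. Origin: centre of its underside; z up
- drawer_left (a joint): How far the left (+y) drawer is open, m: 0 fully shut (hard stop), at most 0.14. It slides along the cabinet's x, stays where it is left, and moves at about 2 to 3 N; no handle. Its inner tray is 90 mm wide
- drawer_left_front (a point): Centre in width of the left drawer's plain front panel, on its outer face that looks to the robot, 78 mm above the table. The panel is 104 wide x 96 mm high x 12 mm thick, its upper edge 104 mm above the table. Axes as the cabinet's: pushing along +x shuts it
- shutter_left (a joint): How far the shutter over the left (+y) drawer is open, m: 0 fully shut (vent covered, hard stop), at most 0.06. It slides along the cabinet's x, stays where it is left, and moves at about 2 N; pushing its front edge to the back (+x of the cabinet) shuts it
- shutter_left_front (a point): Middle of the upright front edge of the left shutter, a plain wooden slab 80 (x) x 70 (y) x 18 mm thick that lies on the cabinet's top; this point is 10 mm above that top, 8 mm below the slab's upper face. Axes as the cabinet's
- drawer_middle (a joint): How far the middle (y = 0) drawer is open, m: 0 fully shut (hard stop), at most 0.14. It slides along the cabinet's x, stays where it is left, and moves at about 2 to 3 N; no handle. Its inner tray is 90 mm wide
- drawer_middle_front (a point): Centre in width of the middle drawer's plain front panel, on its outer face that looks to the robot, 78 mm above the table. The panel is 104 wide x 96 mm high x 12 mm thick, its upper edge 104 mm above the table. Axes as the cabinet's: pushing along +x shuts it
- shutter_middle (a joint): How far the shutter over the middle (y = 0) drawer is open, m: 0 fully shut (vent covered, hard stop), at most 0.06. It slides along the cabinet's x, stays where it is left, and moves at about 2 N; pushing its front edge to the back (+x of the cabinet) shuts it
- shutter_middle_front (a point): Middle of the upright front edge of the middle shutter, a plain wooden slab 80 (x) x 70 (y) x 18 mm thick that lies on the cabinet's top; this point is 10 mm above that top, 8 mm below the slab's upper face. Axes as the cabinet's
- drawer_right (a joint): How far the right (-y) drawer is open, m: 0 fully shut (hard stop), at most 0.14. It slides along the cabinet's x, stays where it is left, and moves at about 2 to 3 N; no handle. Its inner tray is 90 mm wide
- drawer_right_front (a point): Centre in width of the right drawer's plain front panel, on its outer face that looks to the robot, 78 mm above the table. The panel is 104 wide x 96 mm high x 12 mm thick, its upper edge 104 mm above the table. Axes as the cabinet's: pushing along +x shuts it
- shutter_right (a joint): How far the shutter over the right (-y) drawer is open, m: 0 fully shut (vent covered, hard stop), at most 0.06. It slides along the cabinet's x, stays where it is left, and moves at about 2 N; pushing its front edge to the back (+x of the cabinet) shuts it
- shutter_right_front (a point): Middle of the upright front edge of the right shutter, a plain wooden slab 80 (x) x 70 (y) x 18 mm thick that lies on the cabinet's top; this point is 10 mm above that top, 8 mm below the slab's upper face. Axes as the cabinet's
- brush_glass: Bystander: glass full of brushes, 76 mm diameter, 190 mm tall, left of the cabinet. Origin: centre of its underside
- lacquer_bowl: Bystander: white bowl, 120 mm diameter, 55 mm tall, right of the cabinet. Origin: centre of its underside
- spatula: Bystander: spatula 200 mm long lying at the front right. Origin: near the middle of its length
- bottle: Bystander: white bottle, 60 mm diameter, 150 mm tall, at the left. Origin: centre of its underside
- blank: Bystander: bare wooden gourd blank, 48 mm diameter, 60 mm tall, standing on the table at the right. Origin: centre of its underside
Things that resemble listed ones, but are neither listed nor needed, are in the scene too. What is shaped like the gourd but orange or purple is not meant.

How it is judged:
By the outcome, as a careful person would: the job done as asked, in the order asked, and still so for the second after the job is handed in, with the robot touching nothing.
It also fails if it takes over 45 s, if anything falls off the work surface, if the arm or the gripper's body presses on something with over 40 N, if the wrist force passes 120 N, or if a joint passes its speed limit or range.

## Working session

There is one attempt and no reset: what is moved stays moved. The work goes in short steps, Python scripts to look and compute and a shell command to move; the robot and the scene stay as the last step left them, time stands still between calls to the robot, and variables do not carry over. Pictures are saved under pics/ and viewed, at most 10 in all, crops included, and the job is handed in when it is done.

```bash
mkdir -p pics; cat > h.py <<'E'
import numpy as np, cv2
from station import manip
def snap(n,f):
    c=manip.get_calibration(n); im=manip.snapshot(n); cv2.imwrite('pics/'+f+'.png',im[:,:,::-1]); return im,c
def ray(c,uv,z):
    K=np.array(c['K']);R=cv2.Rodrigues(np.array(c['rvec'],float))[0];t=np.array(c['tvec'],float).ravel()
    o=-R.T@t; d=R.T@np.linalg.inv(K)@np.array([uv[0],uv[1],1.]); return o+d*(z-o[2])/d[2]
def proj(c,P):
    return cv2.projectPoints(np.array(P,float).reshape(-1,3),np.array(c['rvec'],float),np.array(c['tvec'],float),np.array(c['K'],float),None)[0].reshape(-1,2)
E
python3 - <<'E'
from h import *
import pickle
d={}
for n in('scene','top'):
    im,c=snap(n,n+'0'); d[n]=c
    print(n, -cv2.Rodrigues(np.array(c['rvec'],float))[0].T@np.array(c['tvec']).ravel())
pickle.dump(d,open('cal.pkl','wb'))
print(manip.sense()['tool_rot'],manip.sense()['t'])
E
```

```text
scene [ 1.28033417 -0.53840642  0.91916238]
top [0.35885737 0.01746906 1.22768427]
[ 1.11159117e-01  9.93802128e-01 -9.45385919e-04 -2.94195308e-04] 0.1
```

View pics/scene0.png

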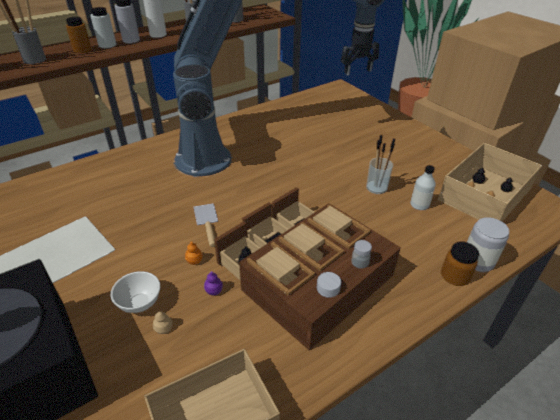

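View pics/top0.png

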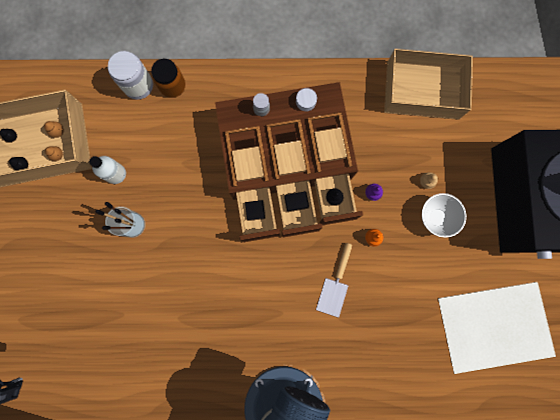

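The gourd looks to be in the right drawer (round black shape at top-view pixel ~(335,197)), with an oblong in the middle (297,201) and a square at the left (255,210). I'll zoom in to confirm and find edges.

```bash
python3 - <<'E'
import cv2,numpy as np
a=cv2.imread('pics/top0.png')[75:245,210:370]; b=cv2.imread('pics/scene0.png')[180:330,205:405]
a=cv2.resize(a,None,fx=3.5,fy=3.5,interpolation=2)[:595]; 
cv2.imwrite('pics/topc.png',a); cv2.imwrite('pics/scc.png',cv2.resize(b,None,fx=4,fy=4,interpolation=2))
E
```

```text
(no output)
```

View pics/topc.png

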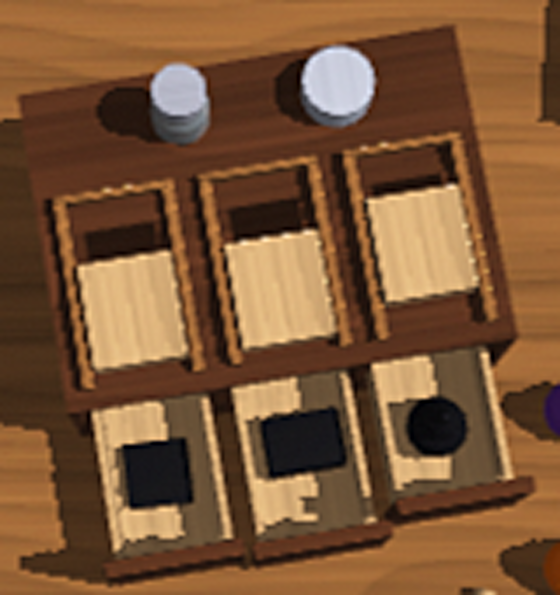

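View pics/scc.png

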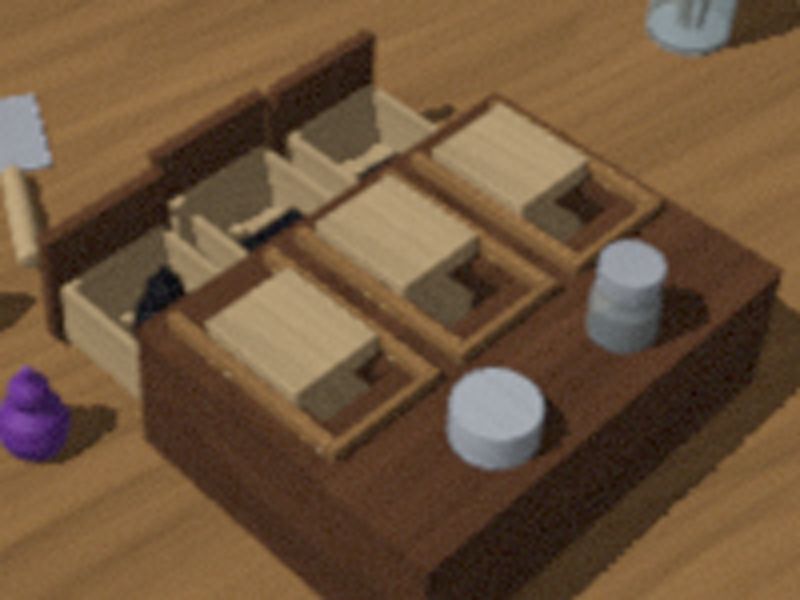

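```bash
python3 - <<'E'
from h import *
import pickle
c=pickle.load(open('cal.pkl','rb'))['top']
f=lambda u,v,z:ray(c,(u/3.5+210,v/3.5+75),z)
C=[f(*p,.11) for p in((20,97),(455,27),(517,335),(72,412))]
ctr=sum(C)/4; left=C[0]-C[1]+C[3]-C[2]; fw=C[0]-C[3]+C[1]-C[2]
print('lens',[np.linalg.norm(C[i]-C[i-1]).round(3) for i in range(4)],ctr)
yaw=np.arctan2(left[0]*-1,left[1]); yaw2=np.arctan2(fw[1],fw[0]); print(np.degrees([yaw,yaw2]))
y=(yaw*340+yaw2*250)/590; R=np.array([[np.cos(y),-np.sin(y)],[np.sin(y),np.cos(y)]])
loc=lambda p:(R.T@(p[:2]-ctr[:2])*1000).round(1)
W=lambda x,yy:(ctr[:2]+R@np.array([x,yy])/1000).round(4)
print('drawer inner top edge',loc(f(385,507,.104)),loc(f(530,482,.104)))
print('drawer outer top edge',loc(f(388,518,.104)),loc(f(530,496,.104)))
print('shutter front',loc(f(385,304,.128)),loc(f(478,289,.128)),'back',loc(f(366,200,.128)),loc(f(460,185,.128)))
print('gourd',loc(f(437,425,.06)))
for x in(-240,-220,-125,-85,-55):print(x,W(x,-110))
print('push dir',R[:,0],np.degrees(y)); s=manip.sense(); print(s['tcp_pos'])
E
```

```text
lens [np.float64(0.248), np.float64(0.338), np.float64(0.246), np.float64(0.336)] [ 0.70487696 -0.0128231   0.11      ]
[9.39957658 9.38256341]
drawer inner top edge [-232.2  -47.6] [-232.4 -156.7]
drawer outer top edge [-240.6  -48.2] [-242.6 -154.6]
shutter front [-86.9 -72.6] [ -87.4 -142.4] back [ -6.5 -73.5] [  -7.  -144.7]
gourd [-172.5 -104.2]
-240 [ 0.486  -0.1605]
-220 [ 0.5058 -0.1573]
-125 [ 0.5995 -0.1417]
-85 [ 0.639  -0.1352]
-55 [ 0.6686 -0.1303]
push dir [0.98659391 0.16319454] 9.392367605842795
[0.13779953 0.60893877 0.23043669]
```

```bash
python3 -m handwheel '[[27,-46,0,0,0,5.5,0],[27,-46,0,0,0,5.5,0],[27,-46,0,0,0,5.5,0],[27,-46,0,0,0,5.5,0],[27,-46,0,0,0,0,0],[27,-46,0,0,0,0,0],[17,-42,0,0,0,0,0],[17,-42,0,0,0,0,0],[17,-42,0,0,0,0,0],[17,-42,0,0,0,0,0]]'
python3 -m handwheel '[[17,-42,0,0,0,0,0],[17,-42,0,0,0,0,0],[6,-42,0,0,0,0,0],[6,-42,0,0,0,0,0],[6,-42,0,0,0,0,0],[6,-42,0,0,0,0,0],[6,-42,0,0,0,0,0],[6,-42,0,0,0,0,0],[0,0,0,0,0,0,0],[0,0,0,0,0,0,0]]'
```

```text
t: 1.35
tcp_pos: [0.3683, 0.1641, 0.2312]
tool_rot: [-0.081, 0.997, -0.0, -0.0]
force: [0.8, -0.2, -0.5]
finger_gap: 0.001
gripper_force: 0.0
t: 2.6
tcp_pos: [0.4373, -0.1698, 0.2309]
tool_rot: [-0.08, 0.997, 0.001, -0.001]
force: [-0.3, 0.9, 0.3]
finger_gap: -0.001
gripper_force: 0.0
```

```bash
python3 -m handwheel '[[0,0,-40,0,0,0,0],[0,0,-40,0,0,0,0],[0,0,-40,0,0,0,0],[0,0,-38,0,0,0,0],[0,0,0,0,0,0,0],[9.9,1.6,0,0,0,0,0],[7.9,1.3,0,0,0,0,0],[4.9,0.8,0,0,0,0,0],[3,0.5,0,0,0,0,0],[0,0,0,0,0,0,0]]'
python3 - <<'E'
from h import *
snap('wrist','w1')
E
```

```text
t: 3.85
tcp_pos: [0.464, -0.1663, 0.0736]
tool_rot: [-0.081, 0.997, -0.0, 0.0]
force: [-0.2, -1.3, -0.6]
finger_gap: -0.003
gripper_force: 0.0
```

View pics/w1.png

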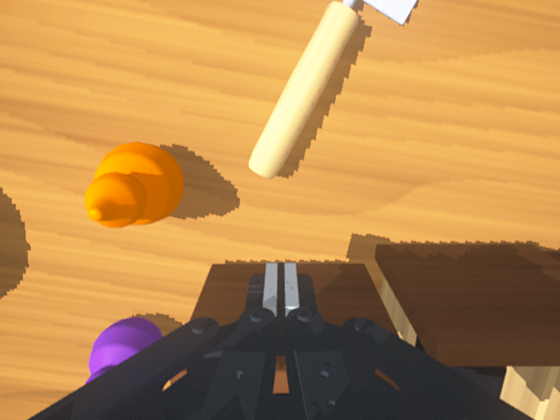

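The wrist view shows the shut fingertips (281,285) in front of the right panel (210–370), well centred. Pushing slowly now.

```bash
R='x'; python3 -m handwheel '[[3,0.5,0,0,0,0,0],[3,0.5,0,0,0,0,0],[3,0.5,0,0,0,0,0],[3,0.5,0,0,0,0,0],[4.9,0.8,0,0,0,0,0],[4.9,0.8,0,0,0,0,0],[4.9,0.8,0,0,0,0,0],[4.9,0.8,0,0,0,0,0],[4.9,0.8,0,0,0,0,0],[4.9,0.8,0,0,0,0,0]]'
python3 -m handwheel '[[4.9,0.8,0,0,0,0,0],[4.9,0.8,0,0,0,0,0],[4.9,0.8,0,0,0,0,0],[4.9,0.8,0,0,0,0,0],[4.9,0.8,0,0,0,0,0],[4.9,0.8,0,0,0,0,0],[4.9,0.8,0,0,0,0,0],[4.9,0.8,0,0,0,0,0],[4.9,0.8,0,0,0,0,0],[3,0.5,0,0,0,0,0]]'
```

```text
t: 5.15
tcp_pos: [0.5053, -0.1593, 0.0732]
tool_rot: [-0.081, 0.997, 0.0, -0.0]
force: [-2.9, -0.4, 1.0]
finger_gap: -0.002
gripper_force: 1.2
t: 6.4
tcp_pos: [0.5526, -0.1516, 0.0733]
tool_rot: [-0.081, 0.997, 0.0, 0.0]
force: [-3.0, 0.7, 0.3]
finger_gap: -0.004
gripper_force: 1.1
```

```bash
python3 -m handwheel '[[3.9,0.65,0,0,0,0,0],[3.9,0.65,0,0,0,0,0],[3.9,0.65,0,0,0,0,0],[2,0.33,0,0,0,0,0],[2,0.33,0,0,0,0,0],[2,0.33,0,0,0,0,0],[1.5,0.25,0,0,0,0,0],[1.5,0.25,0,0,0,0,0],[1,0.16,0,0,0,0,0],[0,0,0,0,0,0,0]]'
```

```text
t: 7.65
tcp_pos: [0.5742, -0.1482, 0.0733]
tool_rot: [-0.08, 0.997, -0.0, 0.0]
force: [-2.4, 0.6, -0.5]
finger_gap: 0.006
gripper_force: 0.7
```

```bash
python3 -m handwheel '[[1.5,0.25,0,0,0,0,0],[1.5,0.25,0,0,0,0,0],[1,0.16,0,0,0,0,0],[1,0.16,0,0,0,0,0],[0,0,0,0,0,0,0],[0,0,0,0,0,0,0],[0,0,0,0,0,0,0],[0,0,0,0,0,0,0],[0,0,0,0,0,0,0],[0,0,0,0,0,0,0]]'
```

```text
t: 8.9
tcp_pos: [0.5793, -0.1475, 0.0734]
tool_rot: [-0.08, 0.997, -0.0, 0.0]
force: [0.1, 0.0, -0.7]
finger_gap: -0.001
gripper_force: 0.3
```

```bash
python3 -m handwheel '[[1,0.16,0,0,0,0,0],[1,0.16,0,0,0,0,0],[1,0.16,0,0,0,0,0],[1,0.16,0,0,0,0,0],[1,0.16,0,0,0,0,0],[0,0,0,0,0,0,0],[0,0,0,0,0,0,0],[0,0,0,0,0,0,0],[0,0,0,0,0,0,0],[0,0,0,0,0,0,0]]'
```

```text
t: 10.15
tcp_pos: [0.5802, -0.1472, 0.0734]
tool_rot: [-0.081, 0.997, 0.0, -0.004]
force: [-10.8, -5.4, 6.2]
finger_gap: 0.0
gripper_force: 5.5
```

```bash
python3 -m handwheel '[[-5,-0.8,0,0,0,0,0],[-15,-2.4,0,0,0,0,0],[-20,-3.3,0,0,0,0,0],[0,0,30,0,0,0,0],[0,0,40,0,0,0,0],[0,0,40,0,0,0,0],[0,0,20,0,0,0,0],[0,0,0,0,0,0,0],[0,0,0,0,0,0,0],[0,0,0,0,0,0,0]]'
python3 - <<'E'
from h import *
im,c=snap('top','t2')
cv2.imwrite('pics/t2c.png',cv2.resize(im[75:245,210:370,::-1],None,fx=3.5,fy=3.5,interpolation=2))
im,c=snap('scene','s2')
cv2.imwrite('pics/s2c.png',cv2.resize(im[180:330,205:405,::-1],None,fx=4,fy=4,interpolation=2))
E
```

```text
t: 11.4
tcp_pos: [0.5431, -0.1527, 0.2018]
tool_rot: [-0.08, 0.997, 0.001, -0.001]
force: [0.2, -0.1, 0.0]
finger_gap: 0.004
gripper_force: 0.0
```

View pics/s2c.png

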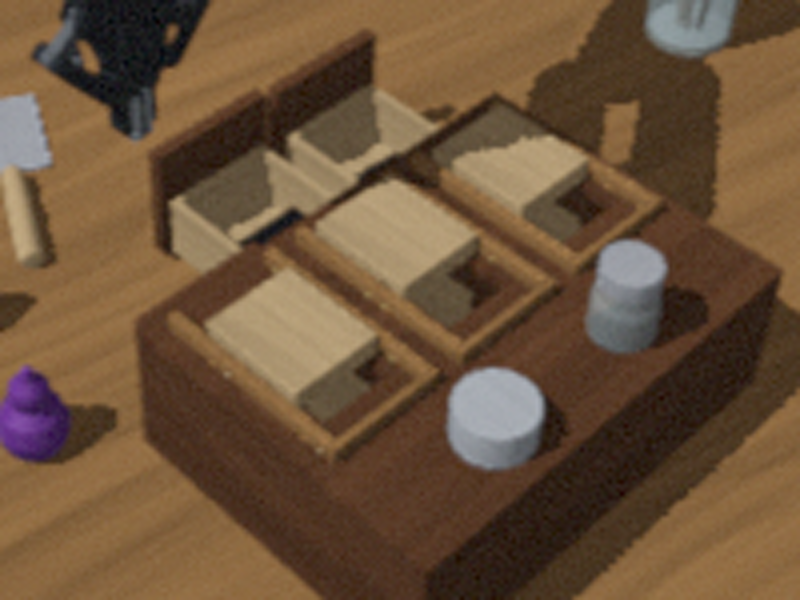

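The right drawer has gone in flush (front edge at ~(140,320)) and its neighbours are unchanged. Next, the shutter.

```bash
python3 -m handwheel '[[21,4,0,0,0,0,0],[21,4,0,0,0,0,0],[19,4,0,0,0,0,0],[0,0,-30,0,0,0,0],[0,0,-30,0,0,0,0],[0,0,-15,0,0,0,0],[0,0,-8,0,0,0,0],[0,0,0,0,0,0,0],[0,0,0,0,0,0,0],[0,0,0,0,0,0,0]]'
```

```text
t: 12.75
tcp_pos: [0.6056, -0.1413, 0.1213]
tool_rot: [-0.08, 0.997, -0.0, 0.001]
force: [-0.2, 0.0, 0.9]
finger_gap: 0.004
gripper_force: 0.0
```

```bash
python3 -m handwheel '[[0,0,-4,0,0,0,0],[4.9,0.8,0,0,0,0,0],[4.9,0.8,0,0,0,0,0],[4,0.65,0,0,0,0,0],[4,0.65,0,0,0,0,0],[4,0.65,0,0,0,0,0],[4,0.65,0,0,0,0,0],[4,0.65,0,0,0,0,0],[4,0.65,0,0,0,0,0],[4,0.65,0,0,0,0,0]]'
python3 -m handwheel '[[2,0.33,0,0,0,0,0],[2,0.33,0,0,0,0,0],[2,0.33,0,0,0,0,0],[1.5,0.25,0,0,0,0,0],[1.5,0.25,0,0,0,0,0],[1,0.16,0,0,0,0,0],[1,0.16,0,0,0,0,0],[1,0.16,0,0,0,0,0],[0,0,0,0,0,0,0],[0,0,0,0,0,0,0]]'
```

```text
t: 14.0
tcp_pos: [0.6427, -0.1348, 0.1162]
tool_rot: [-0.08, 0.997, 0.0, -0.0]
force: [-2.0, -0.5, 1.1]
finger_gap: -0.0
gripper_force: 0.9
t: 15.25
tcp_pos: [0.6549, -0.1329, 0.1163]
tool_rot: [-0.08, 0.997, 0.0, 0.0]
force: [-1.6, 0.7, 0.4]
finger_gap: 0.001
gripper_force: 0.4
```

```bash
python3 -m handwheel '[[1.5,0.25,0,0,0,0,0],[1,0.16,0,0,0,0,0],[1,0.16,0,0,0,0,0],[1,0.16,0,0,0,0,0],[1,0.16,0,0,0,0,0],[1,0.16,0,0,0,0,0],[1,0.16,0,0,0,0,0],[0,0,0,0,0,0,0],[0,0,0,0,0,0,0],[0,0,0,0,0,0,0]]'
```

```text
t: 16.5
tcp_pos: [0.6625, -0.1318, 0.1163]
tool_rot: [-0.08, 0.997, -0.0, 0.0]
force: [-0.2, 0.7, -0.3]
finger_gap: 0.003
gripper_force: 0.3
```

```bash
python3 -m handwheel '[[1,0.16,0,0,0,0,0],[1,0.16,0,0,0,0,0],[1,0.16,0,0,0,0,0],[1,0.16,0,0,0,0,0],[1,0.16,0,0,0,0,0],[0,0,0,0,0,0,0],[0,0,0,0,0,0,0],[0,0,0,0,0,0,0],[0,0,0,0,0,0,0],[0,0,0,0,0,0,0]]'
```

```text
t: 17.75
tcp_pos: [0.6659, -0.1312, 0.1163]
tool_rot: [-0.081, 0.997, 0.0, -0.002]
force: [-5.2, -1.2, 2.6]
finger_gap: 0.004
gripper_force: 2.7
```

```bash
python3 -m handwheel '[[1,0.16,0,0,0,0,0],[1,0.16,0,0,0,0,0],[1,0.16,0,0,0,0,0],[0,0,0,0,0,0,0],[0,0,0,0,0,0,0],[0,0,0,0,0,0,0],[0,0,0,0,0,0,0],[0,0,0,0,0,0,0],[0,0,0,0,0,0,0],[0,0,0,0,0,0,0]]'
```

```text
t: 19.0
tcp_pos: [0.6659, -0.1311, 0.1163]
tool_rot: [-0.081, 0.997, 0.0, -0.005]
force: [-11.5, -3.1, 6.1]
finger_gap: 0.002
gripper_force: 5.8
```

Hard stop reached (no motion, 12 N). I'll back off, lift, retreat clear and check.

```bash
python3 -m handwheel '[[-5,-0.8,0,0,0,0,0],[-15,-2.4,0,0,0,0,0],[0,0,40,0,0,0,0],[0,0,50,0,0,0,0],[-50,-8,0,0,0,0,0],[-50,-8,0,0,0,0,0],[-50,-8,0,0,0,0,0],[-40,-6,0,0,0,0,0],[0,0,0,0,0,0,0],[0,0,0,0,0,0,0]]'
python3 - <<'E'
from h import *
a=snap('top','t3')[0][75:245,210:370]; b=snap('scene','s3')[0][180:330,205:405]
a=cv2.resize(a,(400,425),interpolation=2); b=cv2.resize(b,(400,300),interpolation=2)
o=np.zeros((425,800,3),np.uint8); o[:,:400]=a; o[:300,400:]=b
cv2.imwrite('pics/end.png',o[:,:,::-1]); print(manip.sense()['force'])
E
```

```text
t: 20.25
tcp_pos: [0.4622, -0.1645, 0.207]
tool_rot: [-0.08, 0.997, -0.001, 0.002]
force: [0.8, 1.6, -0.3]
finger_gap: 0.003
gripper_force: 0.0
[ 0.4687553 -0.2512901  0.3212409]
```

View pics/end.png

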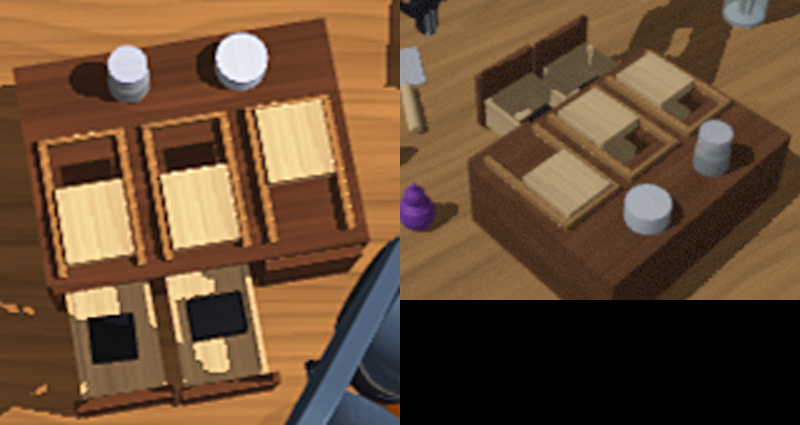

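The right shutter sits against its back strip (~(290,140) in the top view), its drawer panel is flush (~(315,262)), and the other drawers and shutters are unchanged.

```bash
python3 -c "
from station import manip
print(manip.sign_off())"
```

```text
the job is handed in; nothing more can be done
None
```

The gourd's drawer (the right one) is pushed fully home and the shutter above it is fully shut. Both were pushed to their hard stops at about 12 N. In the last pictures the other two drawers and shutters are unchanged, and the job was handed in at about 20 s; with the drawer shut, I couldn't see whether the gourd is still standing.

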